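# Scorched practice block into the self-closing scrap box

## Task

A scorched practice block has been left on the loading ledge of the steel scrap box. Push it with the fingertips along the ledge, in under the hanging flap and over the inner edge so that it drops into the box, then draw the fingers back out so that the flap falls fully shut. The block is sooty and still hot: only push it, do not pinch it or pick it up, and leave the paper cup, the red carton, the grooved board and the round coaster where they are.

Things in the scene. Friction and masses are not known exactly. Their poses are not given: they have to be found in the camera images.
- scrap_box: Grey sheet-steel scrap box, fixed: it never moves in a run. Origin on the table under the middle of its mouth; its x axis is level and points INTO the box (the way to push), y across the mouth, z up; the offsets of the points below are in this frame. Housing from x = 0 to +220 mm, 132 mm wide, flat roof 184 mm above the table. Inside floor 8 mm above the table.
- ledge_front (a point): Middle of the outer end of the flat steel loading ledge, x = -160 mm. The ledge top is 100 mm above the table and runs level from here through the mouth to the inner edge (point sill_edge). From here to the mouth it has side rims 15 mm high, 108 mm apart. Free space before this end, for the hand.
- lintel (a point): Middle of the lower edge of the lintel over the mouth, x = -1 mm, 168 mm above the table. The mouth below it (x = -4 to +2 mm) is 108 mm wide and 68 mm high above the ledge. With the tool tilted 30 to 45 degrees, tips leading, fingertips low over the ledge can reach some 20 mm in past the mouth, lifting the flap themselves.
- sill_edge (a point): Middle of the inner edge of the ledge, x = +50 mm, 100 mm above the table. Past it is a straight drop into the box, 166 mm long and 120 mm wide. The block tips over it and falls once its middle is past this edge, that is with its rear end about 5 mm inside the mouth; push on another 5 to 13 mm to be sure.
- flap (a joint): Steel flap that closes the mouth, hinged along its top edge; 0 = hanging shut, grows as it swings inward and up, to 1.35 rad; it cannot swing outward. 40 g, 106 mm wide, 65 mm from hinge to lower edge, which hangs 2 mm above the ledge. A pushed block opens it and slides under it. When let go it falls shut by its own weight in about a second, gently damped.
- flap_hinge (a point): Middle of the flap's hinge line, at x = +4 mm, 167 mm above the table, in the scrap box's frame.
- practice_block: Bamboo practice block with burnt swatches on top, 90 mm long (its x), 50 mm wide (its y), 20 mm thick, about 50 to 95 g, lying on the ledge in front of the flap with its length roughly along the push, turned up to 15 degrees. Origin at the centre of its underside.
- block_center (a point): Centre of the practice block, 10 mm above its underside.
- cup: Lidded paper cup standing on the table, 85 mm wide, 116 mm tall; origin under its middle. Leave it alone.
- carton: Red carton lying on the table, 230 x 75 x 45 mm; origin at the centre of its underside. Leave it alone.
- board: New bamboo board with a groove, 300 x 120 x 16 mm, lying on the table; origin at the centre of its underside. Leave it alone.
- coaster: New round bamboo coaster, 92 mm across, 12 mm thick, lying on the table; origin at the centre of its underside. Leave it alone.
Things that resemble listed ones, but are neither listed nor needed, are in the scene too. Leave any black or purple look-alike of the practice_block alone.

How it is judged:
On the way, in this order (a step that is already met when the one before it is completed fails the run):
1. the block, lying on the ledge, has pushed the flap open and is half-way through the mouth (value of joint flap above 0.4 rad and x of block_center in the frame of scrap_box above 0.01 m and z of block_center in the frame of scrap_box above 0.1 m), for 0.1 s.
2. the block has dropped over the inner edge into the box (x of block_center in the frame of scrap_box above 0.05 m and z of block_center in the frame of scrap_box below 0.075 m), for 0.2 s.
At the end, for the whole second after the job is handed in: The practice block lies at rest inside the scrap box, its centre past the inner edge of the ledge and at least 25 mm below the ledge; the flap hangs shut (within 0.05 rad); cup, carton, board and coaster are within 15 mm of where they were (all of step 2 and x of block_center in the frame of scrap_box below 0.22 m and y of block_center in the frame of scrap_box between -0.062 and 0.062 m and linear speed of practice_block below 0.03 m/s and value of joint flap below 0.05 rad and distance of each of cup, carton, board, coaster from where it was at the start of the episode below 0.015 m); the robot touches nothing.
It fails at once if the block is lifted: its centre rises more than 20 mm above where it lies on the ledge (z of block_center in the frame of scrap_box above 0.13 m).
It fails at once if the block is pinched or rammed: more than 18 N between fingers and block (contact force between the fingers and practice_block above 18 N).
It fails at once if the block is dropped outside the box (z of block_center in the frame of scrap_box below 0.085 m and x of block_center in the frame of scrap_box below 0.03 m).
It fails at once if the cup, carton, board or coaster is disturbed (moved more than 15 mm) (distance of any of cup, carton, board, coaster from where it was at the start of the episode above 0.015 m).
It also fails if it takes over 42 s, if anything falls off the work surface, if the arm or the gripper's body presses on something with over 40 N, if the wrist force passes 120 N, or if a joint passes its speed limit or range.

## Robot

A 7-joint arm with a two-finger parallel gripper is mounted at the origin on the work surface. World frame = base frame: x ahead of the robot, y to its left, z up, the work surface at z = 0. Lengths are in m, angles in rad, forces in N, time in s.
With the tool pointing down it reaches from about 0.4 to 0.925 m from the base axis. Payload 5.6 kg.
Tool frame: the origin (TCP) lies at the very end of the fingers, on their centre line; the grasp point (between the pads) lies ctrl.tcp_to_grasp behind it (ctrl.tcp_to_grasp is the distance from the TCP to the grasp point, in m); z points along the fingers, y is the direction in which the jaws open and shut (so a half turn about z gives the same grasp; the last joint's range is limited). The gripper opens to 85 mm and grips with 20 to 120 N. Pads are 22 mm wide; open, the fingers measure 114 mm over their backs; the gripper's body (76 mm by 85 mm) begins 54 mm behind the grasp point. The pads swing forward as they close: fully open they stand 13 mm farther back than shut.
Start: joints at [-1.256, 0.468, -0.012, 1.603, 0.006, 1.071, -0.056], TCP at [0.228, 0.609, 0.231] pointing down, gripper open.
Joint ranges: [-2.53, 2.53], [-0.31, 2.02], [-1.57, 1.55], [0.28, 2.44], [-1.29, 4.43], [0.15, 1.84], [-2.92, 2.92]. Speed limits (rad/s): [2.57, 2.57, 3.14, 3.14, 3.14, 3.14, 3.14].

## Interface

Orientations are given as a unit quaternion [x, y, z, w].
In Python, from plant import ctrl, capture gives the robot as it stands. The module is installed in compiled form; this text tells all that it offers.
- The arm moves only by the shell command python3 -m inch 'ROWS' [OPENING] [FORCE]. ROWS is JSON, one flat list of numbers, 6 for each row, row after row: the shift along the tool's x, y, z in mm, then the turn, a rotation vector about the tool's x, y, z in degrees. In form: [dx, dy, dz, ax, ay, az, dx, dy, dz, ax, ay, az, ...]. A call has 1 to 20 rows; each row shifts and turns the pose as measured when the row begins, along the tool's axes as they then stand; what a row does not reach is not made up. A row lasts 1/10 s, in which the tool goes at most 50 mm and 8.59 degrees, less where a joint would pass 70% of its speed; a pose out of reach is approached as far as the arm can. A call is refused whole if a number of a shift passes 50 or a number of a turn 8.59, either way. A call with a gripper value outside its range is refused whole. OPENING is the opening, from 0 (shut) to 1 (fully open), set as the call begins (- or left out, the last holds). The fingers move at their own pace and stop on an object; FORCE is the grip in N (left out, the last holds). Time passes only in rows, so rows that do not move let the fingers close. It gives the time, the measured TCP pose, the force and the opening at its end, in the units of the state.
- ctrl.read_state(): the state, without advancing time (a new reading comes with each control period).
- capture(name): name is "scene" or "side" or "wrist"; returns a dict with "color" (420x560x3 uint8, blue, green, red), "vfov" (degrees; the focal length in pixels is half the picture's height over the tangent of half this angle, whatever the lens; pixels are square), "cx", "cy" (the principal point, pixels), "T" (4x4, takes a point from camera to world coordinates); the wrist camera has in their place "tool_from_camera" (4x4, takes a point from camera to tool coordinates, whose origin is the TCP and whose axes are the flange's). Camera axes: x right, y down, z forward; pixel columns grow to the right and rows downward; lengths in m; the calibration is good to about 2 mm. The wrist camera is an equidistant fisheye: a pixel r from the principal point sees the ray r / f radians off the axis. A picture is of the moment at which its call begins: read the wrist's pose just before it. There is no depth.
- ctrl.close_job(): hands the job in, once; it reports no verdict.
The state is a dict: "clock": time; "joint_positions": joint angles; "qvel": joint speeds; "joint_torque": joint torques, N m; "ee_pos": TCP position; "eef_rot": TCP orientation; "ft_force": force on the tool from outside, world axes, zero at the start; "ft_torque": the same for the moment, N m; "grip_width": finger opening in m.
Only numpy, scipy, OpenCV 4.12 (cv2) and the standard library are available. Lean on these libraries where they do the work, as an engineer would, in place of code of your own. Each camera call takes 0.05 s, during which the arm holds its last target.

## Working session

There is one attempt and no reset: what is moved stays moved. The work goes in short steps, Python scripts to look and compute and a shell command to move; the robot and the scene stay as the last step left them, time stands still between calls to the robot, and variables do not carry over. Pictures are saved under pics/ and viewed, and the job is handed in when it is done.

```bash
mkdir -p pics
python3 - <<'E'
from plant import ctrl,capture
import cv2,numpy as np
s=ctrl.read_state();print(s['clock'],s['ee_pos'],s['eef_rot'],s['grip_width'],ctrl.tcp_to_grasp)
for n in('scene','side','wrist'):
    c=capture(n);cv2.imwrite(f'pics/{n}0.png',c['color'])
    print(n,c['vfov'],c['cx'],c['cy'],np.round(c.get('T',c.get('tool_from_camera')),4).tolist())
E
```

```text
0.0 [0.22750028 0.60828946 0.23033908] [ 1.77975177e-01  9.84034581e-01 -8.77081260e-04 -1.03838925e-04] 0.08580728023861704 0.0187
scene 54.13944541551695 278.4964075675261 211.786439921156 [[0.7361, 0.3894, -0.5537, 1.1117], [0.6769, -0.4223, 0.6029, -0.7105], [0.001, -0.8186, -0.5744, 0.6879], [0.0, 0.0, 0.0, 1.0]]
side 42.97380775868668 278.8677096450456 206.436328705572 [[-0.9978, -0.0223, 0.0629, 0.5163], [-0.0636, 0.6042, -0.7943, 0.8412], [-0.0203, -0.7965, -0.6043, 0.8309], [0.0, 0.0, 0.0, 1.0]]
wrist 65.70646984690485 276.295001694568 209.88047419881428 [[-0.0007, -0.9573, -0.2892, 0.0725], [1.0, -0.0008, 0.0, 0.0008], [-0.0003, -0.2892, 0.9573, -0.143], [0.0, 0.0, 0.0, 1.0]]
```

View pics/scene0.png

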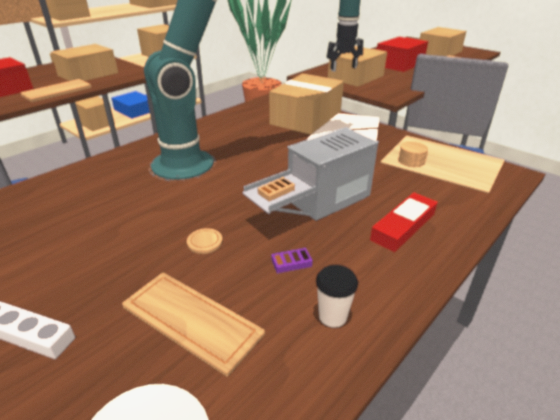

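View pics/side0.png

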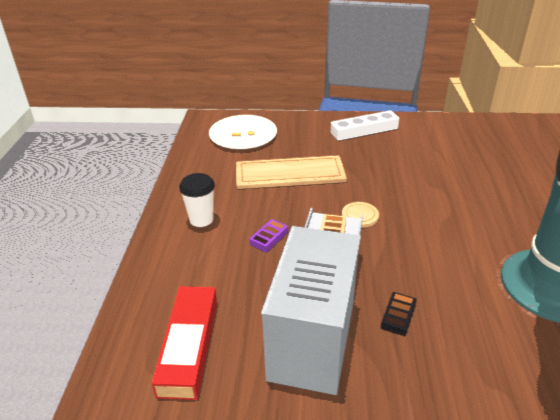

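View pics/wrist0.png

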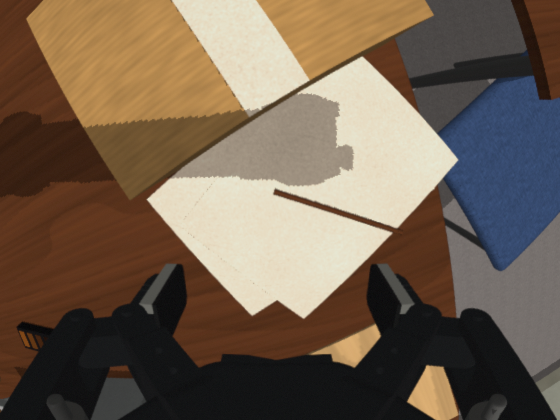

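The bamboo block with dark swatches is on the ledge at scene (276,188) and side (333,224). The look-alikes are purple at scene (292,260) and black at side (399,313). The one on the ledge fits the description, so I'll confirm it in enlarged crops.

```bash
cat > h.py <<'E'
import numpy as np,cv2
from scipy.spatial.transform import Rotation as R
def ray(c,u,v):
    f=c['color'].shape[0]/2/np.tan(np.radians(c['vfov'])/2)
    d=np.array([(u-c['cx'])/f,(v-c['cy'])/f,1.]);T=np.array(c['T']);return T[:3,3],T[:3,:3]@d
def onz(c,u,v,z):
    o,d=ray(c,u,v);return o+d*(z-o[2])/d[2]
def proj(c,p):
    f=c['color'].shape[0]/2/np.tan(np.radians(c['vfov'])/2);T=np.array(c['T'])
    q=T[:3,:3].T@(np.array(p)-T[:3,3]);return np.array([c['cx']+f*q[0]/q[2],c['cy']+f*q[1]/q[2]])
E
python3 - <<'E'
import cv2
a=cv2.imread('pics/scene0.png')[120:225,235:385]
b=cv2.imread('pics/side0.png')[195:395,255:375]
cv2.imwrite('pics/a.png',cv2.resize(a,None,fx=5,fy=5,interpolation=cv2.INTER_CUBIC))
cv2.imwrite('pics/b.png',cv2.resize(b,None,fx=3,fy=3,interpolation=cv2.INTER_CUBIC))
E
```

```text
(no output)
```

View pics/a.png

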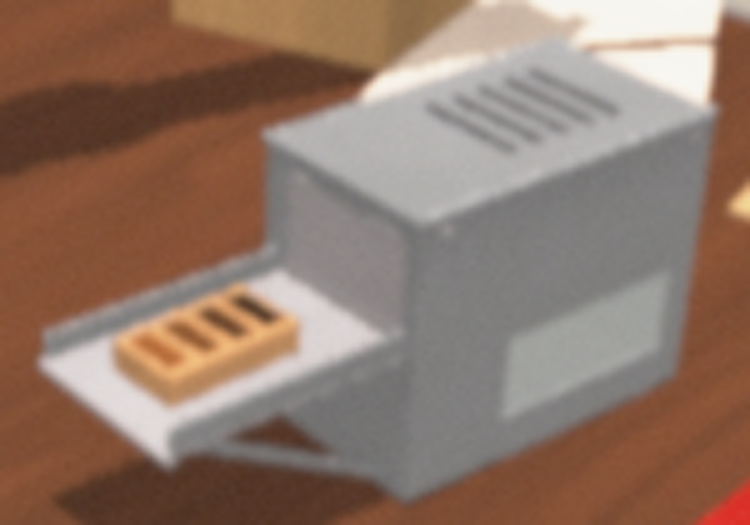

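View pics/b.png

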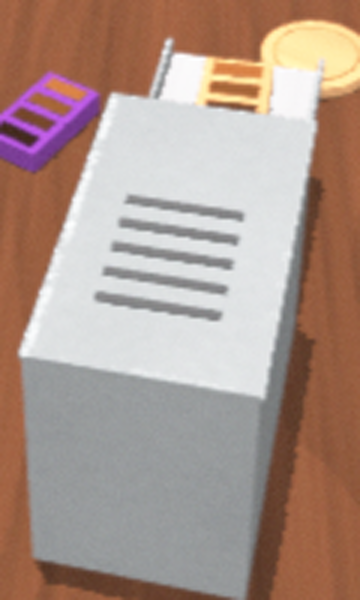

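The scene crop shows the bamboo block with brown-to-black swatches on the white ledge, corners near crop (115,345), (238,283), (297,323) and (170,380). This is the practice block. The roof corners are clear in both crops.

```bash
cat > m.py <<'E'
from plant import ctrl,capture
from h import *
A=capture('scene');B=capture('side')
sa=[onz(A,235+x/5,120+y/5,.184) for x,y in[(268,132),(420,222),(715,107),(565,40)]]
sb=[onz(B,255+x/3,195+y/3,.184) for x,y in[(315,122),(110,95),(20,355),(263,398)]]
for q in(sa,sb):
    q=np.array(q);print(np.round(q,4).tolist(),[round(np.linalg.norm(q[i]-q[(i+1)%4]),4) for i in range(4)])
P=(np.array(sa)+np.array(sb))/2
fl,fr,br,bl=P
# model fit: rigid 2D
M=np.array([[0,.066],[0,-.066],[.22,-.066],[.22,.066]])
W=P[:,:2];c=W.mean(0);H=(M-M.mean(0)).T@(W-c);U,S,V=np.linalg.svd(H);Rm=V.T@U.T
if np.linalg.det(Rm)<0: print('refl')
o=c-Rm@M.mean(0);yaw=np.arctan2(Rm[1,0],Rm[0,0]);print('origin',o,'yaw',np.degrees(yaw))
print('res mm',np.round((W-(M@Rm.T+o))*1000,1).tolist())
np.save('box.npy',[*o,yaw])
print('ledge front corners box', [np.round(Rm.T@(onz(A,235+x/5,120+y/5,.1)[:2]-o),4).tolist() for x,y in[(40,362),(172,468)]])
k=[onz(A,235+x/5,120+y/5,.12) for x,y in[(115,345),(238,283),(297,323),(170,380)]]
k=np.array([Rm.T@(p[:2]-o) for p in k]);print('block box',np.round(k,4).tolist(),k.mean(0))
e=(k[1]+k[2]-k[0]-k[3]);print('blk yaw rel',np.degrees(np.arctan2(e[1],e[0])))
hsv=cv2.cvtColor(A['color'],cv2.COLOR_BGR2HSV)
E
python3 m.py
```

```text
[[0.4338, 0.0686, 0.184], [0.5595, 0.0437, 0.184], [0.5984, 0.2639, 0.184], [0.4827, 0.2834, 0.184]] [np.float64(0.1281), np.float64(0.2236), np.float64(0.1174), np.float64(0.2203)]
[[0.4269, 0.0753, 0.184], [0.5552, 0.0539, 0.184], [0.5932, 0.2724, 0.184], [0.4659, 0.2955, 0.184]] [np.float64(0.1301), np.float64(0.2218), np.float64(0.1294), np.float64(0.2236)]
origin [0.49430507 0.06143758] yaw 79.45733123354371
res mm [[0.9, -1.6], [-1.9, -0.6], [-3.7, 2.5], [4.6, -0.3]]
ledge front corners box [[-0.1648, 0.0506], [-0.1657, -0.071]]
block box [[-0.1408, 0.0139], [-0.0504, 0.0265], [-0.0508, -0.0258], [-0.1375, -0.0306]] [-0.09488527 -0.00399158]
blk yaw rel 5.639099017367747
```

```bash
python3 -m inch '[0,0,-50,0,0,0,0,0,-50,0,0,0,-50,0,-30,0,0,4.3,-50,0,0,0,0,4.3,-50,0,0,0,0,4.3,-50,0,0,0,0,4.3,-50,0,0,0,0,4.3,-50,0,0,0,0,4.3,-50,0,0,0,0,4.3,-50,0,0,0,0,4.3,-50,0,0,0,0,4.3,-50,0,0,0,0,4.3]' 0.3
```

```text
clock: 1.45
ee_pos: [0.5917, 0.3028, 0.3579]
eef_rot: [0.53, 0.848, -0.001, -0.002]
ft_force: [1.4, -0.1, -0.2]
grip_width: 0.0258
```

```bash
cat > rel.py <<'E'
from plant import ctrl
from h import *
s=ctrl.read_state();o=np.load('box.npy');yaw=o[2]
Rb=R.from_euler('z',yaw);p=Rb.inv().apply(np.array(s['ee_pos'])-[o[0],o[1],0])
Rt=R.from_quat(s['eef_rot']);rb=(Rb.inv()*Rt).as_matrix()
print('t',round(s['clock'],2),'box mm',np.round(p*1000,1),'z',np.round(rb[:,2],3),'x',np.round(rb[:,0],3),'grip',round(s['grip_width']*1000,1),'F',np.round(s['ft_force'],1))
t=np.radians(float(__import__('sys').argv[1]) if len(__import__('sys').argv)>1 else 42)
D=np.array([[np.cos(t),0,np.sin(t)],[0,-1,0],[np.sin(t),0,-np.cos(t)]]).T
print('turn needed (tool, deg)',np.round(np.degrees((R.from_matrix(rb).inv()*R.from_matrix(D)).as_rotvec()),1),'q',np.round(s['joint_positions'],2))
print('box x,y,z in tool:',np.round(rb.T,3).tolist())
E
python3 rel.py
```

```text
t 1.45 box mm [255.2 -51.6 357.9] z [-0.001  0.004 -1.   ] x [0.803 0.596 0.001] grip 25.8 F [ 1.4 -0.1 -0.2]
turn needed (tool, deg) [-13.6  40.5  34.8] q [-0.73  0.41  0.3   1.42 -0.12  1.33  0.03]
box x,y,z in tool: [[0.803, 0.596, 0.001], [0.596, -0.803, -0.004], [-0.001, 0.004, -1.0]]
```

```bash
python3 -m inch '[-50,0,0,0,0,4.3,-50,0,0,0,0,4.3,-50,-10,0,0,0,4.3,-50,-10,0,0,0,4.3,-50,-10,0,0,0,4.3,-50,-15,0,0,0,4.3,-50,-15,0,0,0,4.3,-50,-15,0,0,0,4,-50,-15,0,0,0,0,-50,-15,0,0,0,0,-50,-10,0,0,0,0]'; python3 rel.py
```

```text
clock: 2.55
ee_pos: [0.5288, -0.2171, 0.3565]
eef_rot: [0.765, 0.645, -0.003, -0.0]
ft_force: [0.7, -0.6, -0.3]
grip_width: 0.0256
t 2.55 box mm [-267.5  -84.9  356.5] z [-0.004  0.004 -1.   ] x [ 1.     0.014 -0.004] grip 25.6 F [ 0.7 -0.6 -0.3]
turn needed (tool, deg) [-0.5 42.2  0.7] q [-0.17  0.25  0.62  1.67 -0.14  1.27  0.3 ]
box x,y,z in tool: [[1.0, 0.014, -0.004], [0.014, -1.0, -0.004], [-0.004, 0.004, -1.0]]
```

```bash
python3 -m inch '[0,-25,30,0,8.4,0,0,-25,30,0,8.4,0,0,-20,0,0,8.4,0,0,-10,0,0,8.4,0,0,0,0,0,8.4,0,0,0,0,0,0,0]'; python3 rel.py
python3 - <<'E'
from plant import capture
import cv2
for n in('scene','side','wrist'):cv2.imwrite(f'pics/{n}1.png',capture(n)['color'])
E
```

```text
clock: 3.15
ee_pos: [0.4457, -0.2061, 0.2979]
eef_rot: [0.715, 0.597, 0.283, -0.23]
ft_force: [0.1, -0.9, 0.1]
grip_width: 0.0255
t 3.15 box mm [-271.9   -1.1  297.9] z [ 0.679 -0.006 -0.734] x [0.734 0.006 0.679] grip 25.5 F [ 0.1 -0.9  0.1]
turn needed (tool, deg) [ 0.3 -0.7  0.3] q [ 0.29  0.4   0.58  1.83 -0.76  1.57  0.95]
box x,y,z in tool: [[0.734, 0.006, 0.679], [0.001, -1.0, 0.008], [0.679, -0.006, -0.734]]
```

View pics/scene1.png

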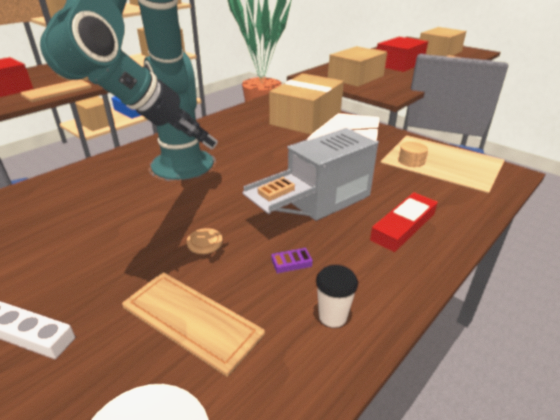

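View pics/wrist1.png

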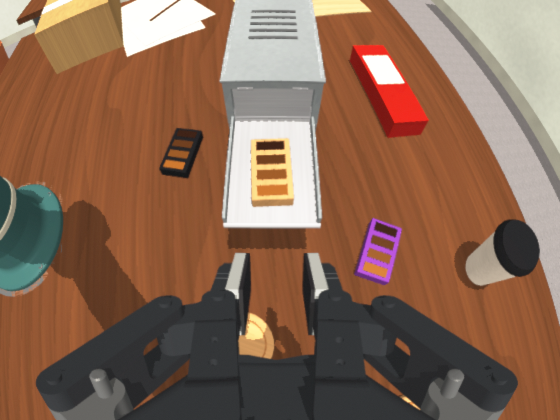

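The wrist view shows the ledge and block square on. The block's top is around (252–292, 138–197) and the ledge's front edge runs along row 225 from x=229 to 318. I'll measure them in an enlarged crop.

Run:
```python
import cv2
a=cv2.imread('pics/wrist1.png')[75:235,215:335]
cv2.imwrite('pics/c.png',cv2.resize(a,None,fx=3.75,fy=3.75,interpolation=cv2.INTER_CUBIC))
```

```text
(no output)
```

View pics/c.png

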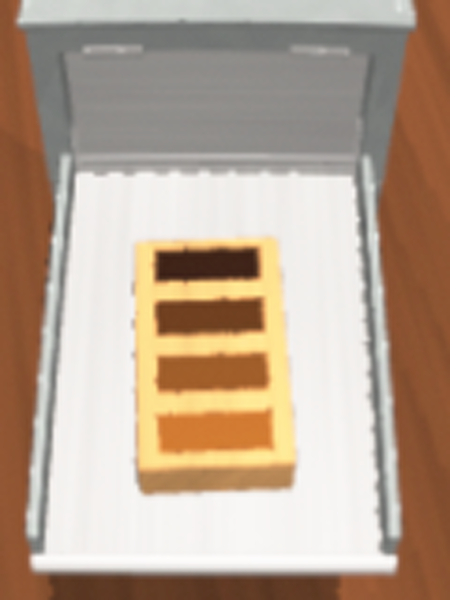

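```bash
cat > w.py <<'E'
from plant import ctrl,capture
from h import *
s=ctrl.read_state();c=capture('wrist')
f=210/np.tan(np.radians(c['vfov'])/2);Tc=np.array(c['tool_from_camera'])
Rt=R.from_quat(s['eef_rot']);o=np.load('box.npy');Rb=R.from_euler('z',o[2])
def wz(u,v,z):
    a=np.array([u-c['cx'],v-c['cy']]);r=np.hypot(*a);th=r/f
    d=np.r_[a/r*np.sin(th),np.cos(th)]
    d=Rt.apply(Tc[:3,:3]@d);p=Rt.apply(Tc[:3,3])+s['ee_pos'];return p+d*(z-p[2])/d[2]
def bx(p): return np.round(Rb.inv().apply(p-np.r_[o[:2],0])*1000,1)
E
python3 - <<'E'
from w import *
q=lambda x,y,z:(lambda p:(np.round(p[:2]*1000,1),bx(p)))(wz(215+x/3.75,75+y/3.75,z))
for n,a in dict(ledgeL=(32,558,.1),ledgeR=(397,557,.1),roofL=(20,25,.184),roofR=(413,22,.184),flapL=(75,172,.1),flapR=(355,175,.1),bFL=(137,241,.12),bFR=(275,238,.12),bRR=(295,465,.12),bRL=(138,468,.12)).items():print(n,*q(*a))
E
```

```text
ledgeL [409.3 -83.1] [-157.7   57.2  100. ]
ledgeR [ 524.5 -102.5] [-155.7  -59.7  100. ]
roofL [429.2  70.1] [ -3.4  65.5 184. ]
roofR [557.9  50.2] [  0.6 -64.6 184. ]
flapL [441.   75.5] [  4.1  54.9 100. ]
flapR [547.4  56. ] [  4.3 -53.2 100. ]
bFL [459.   21.3] [-46.   27.3 120. ]
bFR [506.7  14.5] [-43.9 -20.7 120. ]
bRR [495.4 -74.5] [-133.5  -26.   120. ]
bRL [447.1 -67.3] [-135.2   22.9  120. ]
```

```bash
sed -i 's/^print(.box x,y,z in tool.*$/tg=np.array([float(v) for v in __import__("sys").argv[2:5]]) if len(__import__("sys").argv)>4 else None\nif tg is not None: print("shift in tool mm to target",np.round(rb.T@(tg-p*1000),1))/' rel.py
python3 -c "
import numpy as np;np.save('box.npy',[.494,.062,np.radians(80)])"
python3 rel.py 36 -185 0 150
```

```text
t 3.35 box mm [-268.3   -0.9  301.2] z [ 0.676 -0.011 -0.736] x [0.736 0.011 0.676] grip 25.6 F [-0.8  0.7  0.1]
turn needed (tool, deg) [ 0.7 -6.6  0.6] q [ 0.28  0.39  0.57  1.82 -0.76  1.57  0.94]
shift in tool mm to target [-40.9  -3.1 167.7]
```

```bash
python3 -m inch '[-10,-1,40,0.7,-6.5,0.6,-15,-1,40,0,0,0,-15,-1,40,0,0,0,0,0,30,0,0,0,0,0,0,0,0,0]' 0.22; python3 rel.py 36 -180 0 110
```

```text
clock: 3.85
ee_pos: [0.4634, -0.1359, 0.1611]
eef_rot: [0.723, 0.621, 0.236, -0.191]
ft_force: [0.1, 0.0, 1.1]
grip_width: 0.0184
t 3.85 box mm [-200.2   -4.2  161.1] z [ 0.578 -0.004 -0.816] x [0.816 0.025 0.578] grip 18.4 F [0.1 0.  1.1]
turn needed (tool, deg) [0.2 0.7 1.4] q [ 0.16  0.48  0.51  2.01 -0.84  1.2   1.02]
shift in tool mm to target [-12.9  -4.7  53.4]
```

```bash
python3 -m inch '[-6,-2,27,0.2,0.7,1.4,-6,-2,27,0,0,0,0,0,0,0,0,0]'; python3 rel.py 36 -150 0 108;  python3 - <<'E'
from plant import capture
import cv2
for n in('scene','wrist'):cv2.imwrite(f'pics/{n}2.png',capture(n)['color'])
a=cv2.imread('pics/scene2.png')[120:240,200:350]
cv2.imwrite('pics/d.png',cv2.resize(a,None,fx=4,fy=4,interpolation=cv2.INTER_CUBIC))
E
```

```text
clock: 4.15
ee_pos: [0.4682, -0.113, 0.1148]
eef_rot: [0.725, 0.616, 0.238, -0.194]
ft_force: [-0.3, 0.0, 1.2]
grip_width: 0.019
t 4.15 box mm [-176.8   -5.   114.8] z [ 0.585 -0.005 -0.811] x [0.811 0.013 0.585] grip 19.0 F [-0.3  0.   1.2]
turn needed (tool, deg) [0.3 0.2 0.7] q [ 0.16  0.55  0.46  2.05 -0.92  1.13  1.08]
shift in tool mm to target [17.9 -4.8 21.2]
```

View pics/d.png

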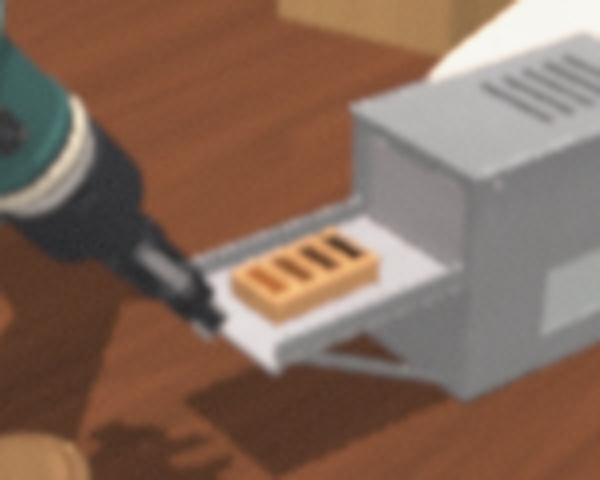

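View pics/wrist2.png

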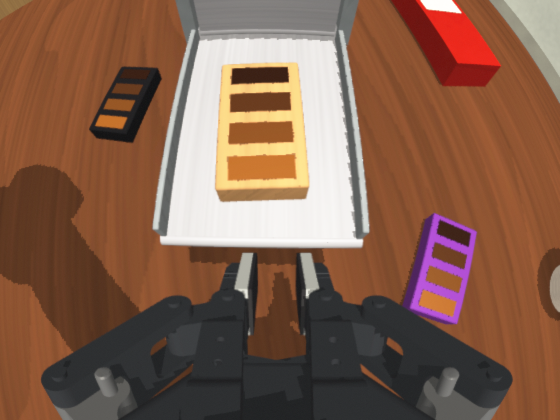

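The fingertips are at the ledge front, at column 276. The block's rear middle is at column 262, so the fingers need to go a few mm to the left. I'll move in low over the ledge.

```bash
python3 -m inch '[3,-3,4,0,0,0.5,4,-3,8,0,0,0,4,0,8,0,0,0,0,0,0,0,0,0]'; python3 rel.py 36 -145 0 107
```

```text
clock: 4.65
ee_pos: [0.47, -0.0956, 0.1111]
eef_rot: [0.729, 0.613, 0.24, -0.189]
ft_force: [-0.6, -0.0, -0.1]
grip_width: 0.019
t 4.65 box mm [-159.4   -3.7  111.1] z [ 0.582 -0.018 -0.813] x [0.813 0.008 0.582] grip 19.0 F [-0.6 -0.  -0.1]
turn needed (tool, deg) [1.  0.4 0.5] q [ 0.14  0.54  0.45  2.08 -0.95  1.09  1.07]
shift in tool mm to target [ 9.3 -3.9 11.7]
```

```bash
python3 -m inch '[1,-3,5,1,0.4,0.5,1,-2,4,0,0,0,0,0,0,0,0,0]'; python3 rel.py 36 -145 0 107;python3 - <<'E'
from plant import capture
import cv2
for n in('scene','wrist'):cv2.imwrite(f'pics/{n}3.png',capture(n)['color'])
a=cv2.imread('pics/scene3.png')[150:220,225:325]
cv2.imwrite('pics/e.png',cv2.resize(a,None,fx=7,fy=7,interpolation=cv2.INTER_CUBIC))
E
```

```text
clock: 4.95
ee_pos: [0.4664, -0.0874, 0.1049]
eef_rot: [0.729, 0.611, 0.237, -0.199]
ft_force: [-1.0, -0.4, 1.2]
grip_width: 0.0189
t 4.95 box mm [-152.     1.2  104.9] z [ 0.588  0.    -0.809] x [ 0.809 -0.001  0.588] grip 18.9 F [-1.  -0.4  1.2]
turn needed (tool, deg) [-0.  -0.  -0.1] q [ 0.13  0.55  0.45  2.08 -0.95  1.09  1.07]
shift in tool mm to target [6.9 1.2 2.4]
```

View pics/e.png

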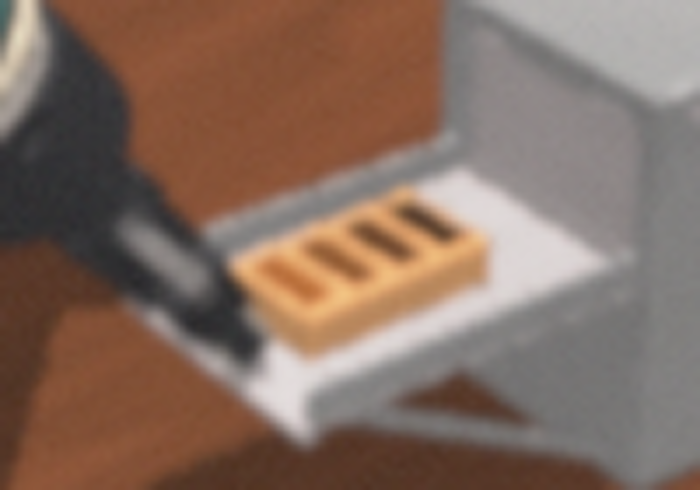

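View pics/wrist3.png

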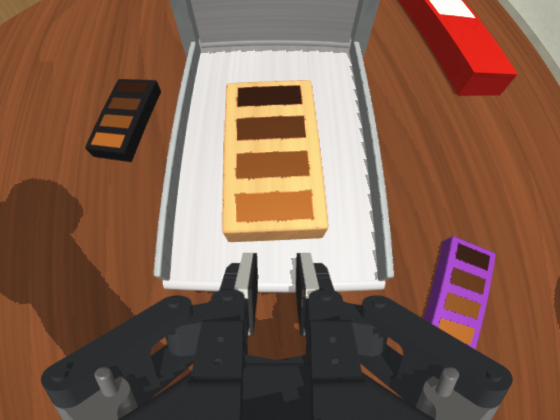

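```bash
python3 -m inch '[3,0,1,0,0,0,2.5,0,1.5,0,0,0,2.5,0,1.5,0,0,0,2.5,0,1.5,0,0,0,2.5,0,1.5,0,0,0,2.5,0,1.5,0,0,0,2.5,0,1.5,0,0,0,2.5,0,1.5,0,0,0]'; python3 rel.py 36 -100 0 106;python3 - <<'E'
from plant import capture
import cv2
for n in('scene','wrist'):cv2.imwrite(f'pics/{n}4.png',capture(n)['color'])
a=cv2.imread('pics/scene4.png')[150:220,225:325]
cv2.imwrite('pics/e4.png',cv2.resize(a,None,fx=7,fy=7,interpolation=cv2.INTER_CUBIC))
E
```

```text
clock: 5.85
ee_pos: [0.471, -0.0638, 0.1077]
eef_rot: [0.729, 0.611, 0.236, -0.198]
ft_force: [-0.3, -0.2, -0.4]
grip_width: 0.0188
t 5.85 box mm [-127.9    0.8  107.7] z [ 0.587 -0.001 -0.81 ] x [ 0.81  -0.002  0.587] grip 18.8 F [-0.3 -0.2 -0.4]
turn needed (tool, deg) [ 0.1  0.1 -0.1] q [ 0.09  0.53  0.43  2.1  -0.97  1.06  1.04]
shift in tool mm to target [21.6  0.8 17.8]
```

View pics/e4.png

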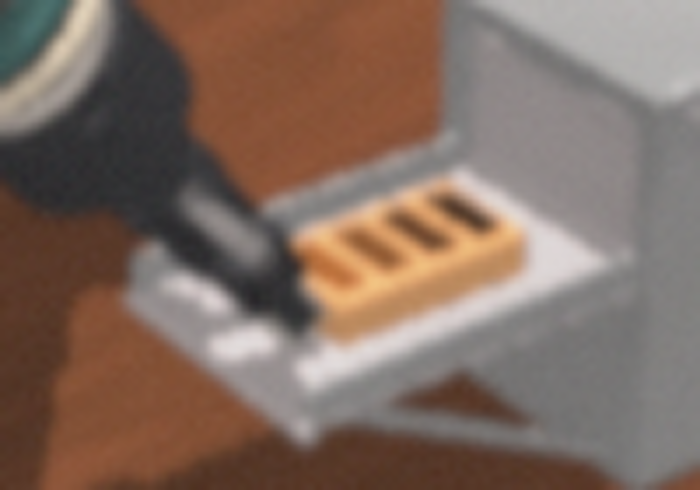

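View pics/wrist4.png

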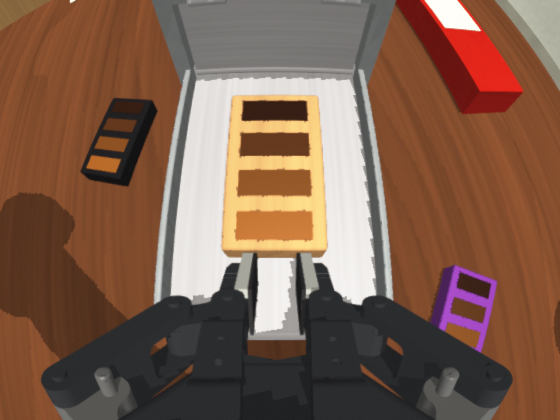

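The fingertips are on the block's rear face, at wrist (275,252), and the block is straight. I'll keep pushing.

```bash
python3 -m inch '[3.5,0,3.3,0,0,0,3.5,0,3.3,0,0,0,4,0,3,0,0,0,4,0,3,0,0,0,4,0,3,0,0,0,4,0,3,0,0,0,4,0,3,0,0,0,4,0,3,0,0,0,4,0,3,0,0,0,4,0,3,0,0,0]'; python3 rel.py 36 -45 0 106;python3 - <<'E'
from w import *
cv2.imwrite('pics/w5.png',c['color'])
E
```

```text
clock: 6.95
ee_pos: [0.4804, -0.011, 0.1058]
eef_rot: [0.729, 0.611, 0.236, -0.198]
ft_force: [0.8, -0.7, 0.2]
grip_width: 0.0189
t 6.95 box mm [-74.3   0.7 105.8] z [ 0.587 -0.001 -0.81 ] x [ 0.81  -0.002  0.587] grip 18.9 F [ 0.8 -0.7  0.2]
turn needed (tool, deg) [ 0.1  0.1 -0.1] q [ 0.01  0.51  0.39  2.14 -1.02  1.    0.99]
shift in tool mm to target [23.9  0.6 17. ]
```

View pics/w5.png

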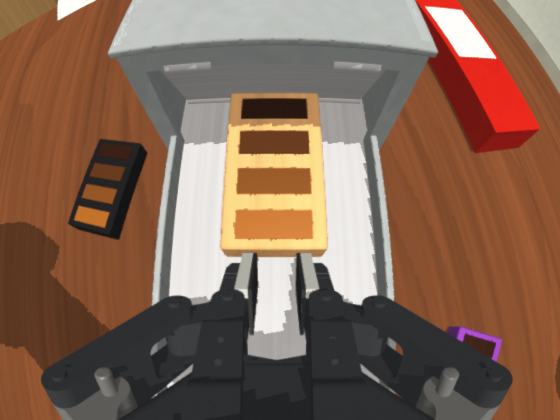

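The block is straight at columns 221–327 and its front end is now under the flap. I'll continue and add a little tilt to keep clear of the lintel.

```bash
python3 -m inch '[4,0,3,0,0.6,0,4,0,3,0,0.6,0,4,0,3,0,0.6,0,4,0,3,0,0.6,0,4,0,3,0,0.6,0,4,0,3,0,0.6,0,4,0,3,0,0,0,4,0,3,0,0,0]'; python3 rel.py 40 -10 0 106;python3 - <<'E'
from w import *
cv2.imwrite('pics/w6.png',c['color'])
E
```

```text
clock: 7.8
ee_pos: [0.4878, 0.0318, 0.1063]
eef_rot: [0.721, 0.603, 0.261, -0.219]
ft_force: [-0.6, 0.1, -0.5]
grip_width: 0.0186
t 7.8 box mm [-30.8   0.8 106.3] z [ 0.641 -0.001 -0.768] x [ 0.768 -0.003  0.641] grip 18.6 F [-0.6  0.1 -0.5]
turn needed (tool, deg) [ 0.1  0.1 -0.1] q [ 0.    0.53  0.34  2.15 -1.11  1.01  1.  ]
shift in tool mm to target [15.8  0.8 13.5]
```

View pics/w6.png

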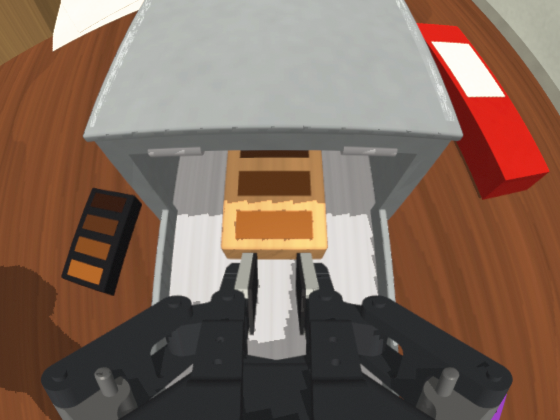

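```bash
python3 -m inch '[3.8,0,3.2,0,0,0,3.8,0,3.2,0,0,0,3.8,0,3.2,0,0,0,3.8,0,3.2,0,0,0,3,0,2.5,0,0,0,3,0,2.5,0,0,0]'; python3 rel.py 40 8 0 106;python3 - <<'E'
from w import *
cv2.imwrite('pics/w7.png',c['color'])
E
```

```text
clock: 8.45
ee_pos: [0.4932, 0.0626, 0.1067]
eef_rot: [0.72, 0.604, 0.261, -0.219]
ft_force: [-1.2, -0.0, 0.3]
grip_width: 0.0186
t 8.45 box mm [  0.5   0.9 106.7] z [ 0.641 -0.    -0.767] x [ 0.767 -0.001  0.641] grip 18.6 F [-1.2 -0.   0.3]
turn needed (tool, deg) [ 0.   0.1 -0. ] q [-0.04  0.52  0.32  2.16 -1.14  0.97  0.98]
shift in tool mm to target [5.3 0.9 5.4]
```

View pics/w7.png

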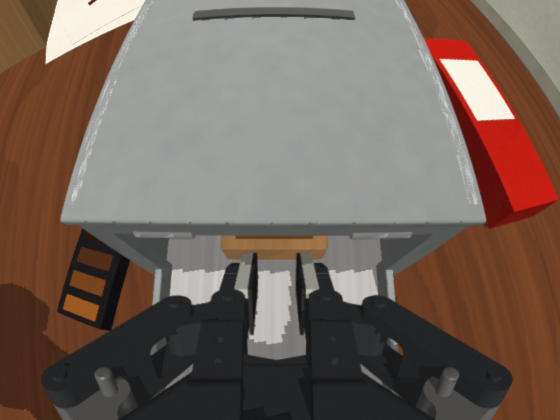

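The block's rear is still visible at wrist (274,247), so it has not tipped yet. I'll push on slowly.

```bash
python3 -m inch '[2.5,0,2,0,0,0,2.5,0,2,0,0,0,2,0,1.6,0,0,0]'; python3 rel.py 40 14 0 106;python3 - <<'E'
from w import *
cv2.imwrite('pics/w8.png',c['color'][150:])
E
```

```text
clock: 8.8
ee_pos: [0.4949, 0.0727, 0.107]
eef_rot: [0.72, 0.604, 0.261, -0.22]
ft_force: [0.3, -0.3, -0.1]
grip_width: 0.0189
t 8.8 box mm [ 10.7   1.  107. ] z [ 0.642  0.    -0.767] x [ 0.767 -0.     0.642] grip 18.9 F [ 0.3 -0.3 -0.1]
turn needed (tool, deg) [-0.   0.1 -0. ] q [-0.06  0.51  0.31  2.16 -1.15  0.96  0.97]
shift in tool mm to target [1.9 1.  2.9]
```

View pics/w8.png

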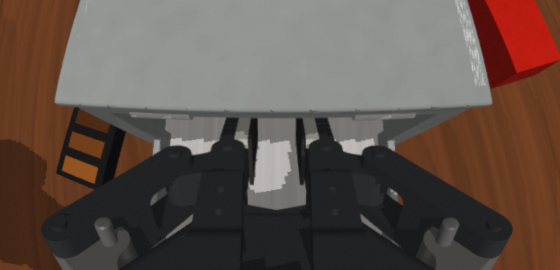

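```bash
python3 -m inch '[2,0,1.6,0,0,0,2,0,1.6,0,0,0,0,0,0,0,0,0,0,0,0,0,0,0,0,0,0,0,0,0]'; python3 rel.py 40 14 0 106; python3 -m inch '[-4,0,-3.2,0,0,0,-8,0,-6.6,0,0,0,-8,0,-6.6,0,0,0,-8,0,-6.6,0,0,0,-8,0,-6.6,0,0,0,-8,0,-6.6,0,0,0]'; python3 rel.py 40 -120 0 108;python3 - <<'E'
from w import *
cv2.imwrite('pics/w9.png',c['color'])
E
```

```text
clock: 9.35
ee_pos: [0.4958, 0.0788, 0.1072]
eef_rot: [0.72, 0.604, 0.261, -0.22]
ft_force: [0.0, 0.1, 0.1]
grip_width: 0.0188
t 9.35 box mm [ 16.8   1.2 107.2] z [ 0.642  0.001 -0.767] x [ 0.767 -0.     0.642] grip 18.8 F [0.  0.1 0.1]
turn needed (tool, deg) [-0.   0.1 -0. ] q [-0.07  0.51  0.3   2.16 -1.16  0.95  0.96]
shift in tool mm to target [-2.9  1.2 -0.9]
clock: 9.95
ee_pos: [0.485, 0.0177, 0.1066]
eef_rot: [0.72, 0.604, 0.261, -0.22]
ft_force: [-0.2, 0.0, -0.9]
grip_width: 0.0188
t 9.95 box mm [-45.2   1.2 106.6] z [ 0.642  0.    -0.767] x [ 0.767 -0.     0.642] grip 18.8 F [-0.2  0.  -0.9]
turn needed (tool, deg) [-0.   0.1 -0. ] q [ 0.02  0.53  0.35  2.14 -1.09  1.02  1.02]
shift in tool mm to target [-56.5   1.2 -49. ]
```

View pics/w9.png

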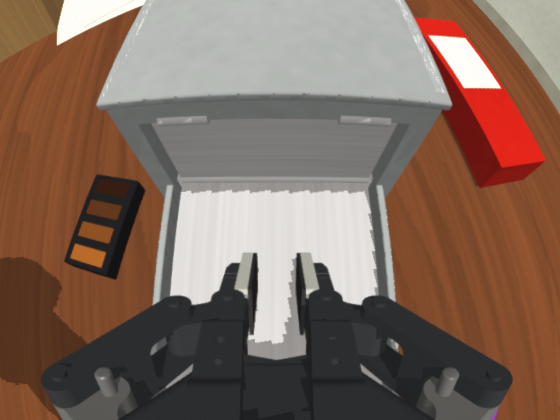

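The ledge is empty and the flap looks shut, with its lower edge at about wrist row 182. I'll back out fully and check.

```bash
python3 -m inch '[-20,0,-20,0,0,0,-30,0,-26,0,0,0,-30,0,-28,0,0,0,-25,0,-35,0,0,0,-10,0,-45,0,0,0,0,0,-40,0,0,0,0,0,0,0,0,0,0,0,0,0,0,0,0,0,0,0,0,0,0,0,0,0,0,0,0,0,0,0,0,0,0,0,0,0,0,0]'; python3 rel.py;python3 - <<'E'
from w import *
cv2.imwrite('pics/w10.png',c['color'])
f=lambda u,v,z:bx(wz(u,v,z))
for n in('scene','side'):
    a=capture(n)['color'];cv2.imwrite(f'pics/{n}10.png',a)
    b=cv2.imread(f'pics/{n}0.png');cv2.imwrite(f'pics/diff_{n}.png',cv2.absdiff(a,b))
a=cv2.imread('pics/scene10.png');cv2.imwrite('pics/z.png',cv2.resize(a[120:225,235:385],None,fx=5,fy=5,interpolation=cv2.INTER_CUBIC))
E
```

```text
clock: 11.2
ee_pos: [0.4438, -0.1993, 0.1808]
eef_rot: [0.72, 0.603, 0.26, -0.224]
ft_force: [-0.0, 0.4, 0.3]
grip_width: 0.0185
t 11.2 box mm [-266.     4.   180.8] z [ 0.644  0.008 -0.765] x [ 0.765 -0.004  0.644] grip 18.5 F [-0.   0.4  0.3]
turn needed (tool, deg) [-0.4  1.9 -0.2] q [ 0.3   0.54  0.53  1.92 -0.81  1.38  1.08]
```

View pics/w10.png

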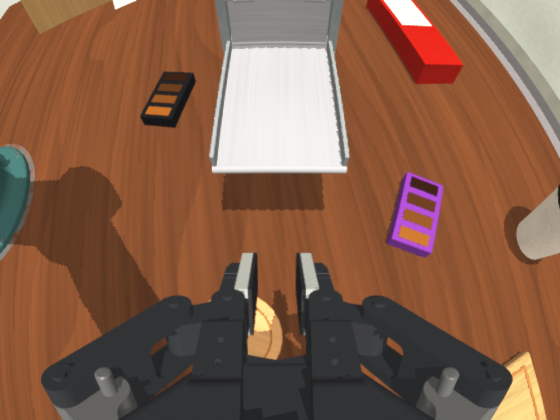

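View pics/z.png

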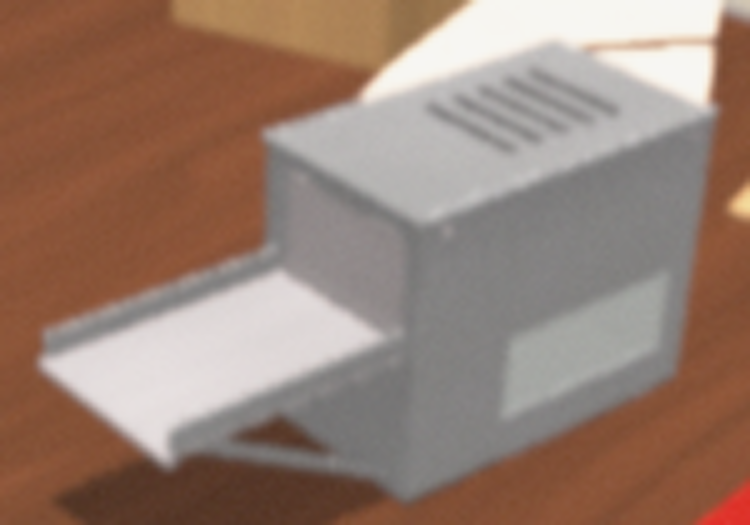

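View pics/diff_scene.png

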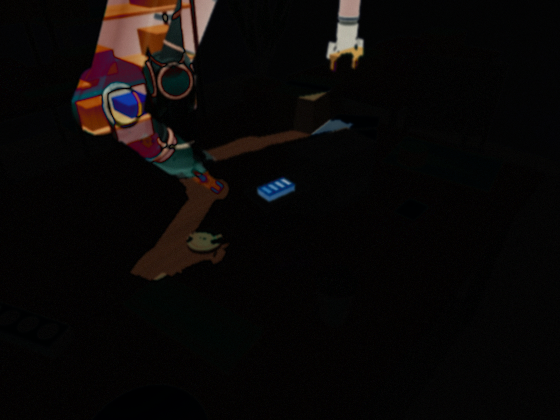

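```bash
python3 -m inch '[0,0,0,0,0,0,0,0,0,0,0,0,0,0,0,0,0,0,0,0,0,0,0,0,0,0,0,0,0,0,0,0,0,0,0,0,0,0,0,0,0,0,0,0,0,0,0,0]'; python3 -c "
from plant import ctrl
print(ctrl.close_job())"
```

```text
clock: 12.15
ee_pos: [0.4439, -0.1999, 0.1811]
eef_rot: [0.72, 0.603, 0.26, -0.223]
ft_force: [-0.5, 0.8, 0.7]
grip_width: 0.0191
the job is handed in; nothing more can be done
None
```

I pushed the bamboo block along the ledge with the fingertips tilted 36–40°, under the flap and over the inner edge. I then drew the fingers back out and handed the job in at about 12 s of the 42 s allowed.

**What the last checks showed:**
- **Block:** it is gone from the ledge. The fingertips were about 17 mm inside the mouth at the furthest point, well past where the block should tip. I could not see it inside the closed box, so the drop is inferred.
- **Flap:** it looks the same as before the push, when it hung shut.
- **Other things:** comparing scene pictures from before and after, only the block, the robot and its shadow changed. The cup, carton and board showed no change. The coaster's change matches the arm's shadow falling across it.
- **Force:** the wrist force readings, taken at the end of each move, stayed within about 2 N. The robot stood clear of everything at the end.

**One disagreement:** the first box positions from the scene and side cameras differed by 5–10 mm, and by more at one rear corner. I settled it with a close wrist-camera view, which agreed with their average to within about 4 mm.

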